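# Load a thin test plate onto the instrument stage

### The job

Gently slide the thin steel test plate along its tray until one end sticks out over the tray's open edge, then grip it by that end and lift it off. Lay it flat and centred on the instrument's stage, square, with its far end pushed fully home against the stop bar, and let go; press and push only lightly, never drop it, and leave the other things on the bench alone.

Things in the scene. Friction and masses are not known exactly. Their poses are not given: they have to be found in the camera images.
- specimen: Thin flat steel test plate, 120 (its x) x 60 (its y) x 2.5 mm, about 140 g, both ends alike; lies loose in the tray, long axis within 0.2 rad of the tray's. Origin: centre of its underside, z up. In the tray it is too thin to pick up; overhanging, it can be gripped across its 60 mm width, fingertips reaching below it. It can be dragged by pressing on its top with about 10 N.
- tray: Solid dark metal tray fixed to the bench, 220 (its x) x 130 (its y) mm; its flat top, 45 to 55 mm above the bench, lies 45 mm above its origin. Lips 6 mm wide, 8 mm high stand on both long sides and the far (+x) end; the near end (-x, towards the robot) is open, with a free drop. Origin: on its centre line, x away from the robot, z up. Hard and smooth: steel slides on it with friction about 0.4.
- tray_edge (a point): Middle of the tray's open edge, at the level of the flat top (110 mm in -x from the tray's origin, 45 mm up); same axes as the tray.
- stage: Sample stage fixed to the bench: dark steel platform 75 (its x) x 80 (its y) mm on a short post over a 110 x 110 mm black base; flat top 75 to 85 mm above the bench, 75 mm above its origin. A stop bar 8 mm thick, 80 wide, 10 high on the far (+x) end has its face at x = +37.5 mm; near end and sides are open. Origin: on its centre axis, x away from the robot to the stop, z up.
- stage_stop (a point): Middle of the stop bar's face at the level of the platform's top; same axes as the stage. With the plate loaded its far end touches here, its centre lies 60 mm in -x, and its near end overhangs the platform by 45 mm.
- calculator: Black pocket calculator, 130 x 75 x 12 mm, lying flat beyond the work; bystander. Origin: centre of its underside.
- jar: Round glass jar with white cap, 60 mm wide, 75 mm high; bystander. Origin: centre of its underside.
- carton: White carton, 100 x 130 x 45 mm; bystander. Origin: centre of its underside.
- wrench: Small steel wrench, 110 mm long, lying flat nearest the robot; bystander. Origin: the underside of its middle.
Not all that is in view belongs to the job. There is more than one size of the specimen; the one meant has the size given above.

How it is judged:
On the way, in this order (a step that is already met when the one before it is completed fails the run):
1. The plate, lying flat on the tray, sticks out at least 18 mm over the open edge (its centre within 42 mm of the edge) (x of specimen in the frame of tray_edge between 0 and 0.042 m and z of specimen in the frame of tray_edge below 0.003 m and angle between specimen's own z axis and vertical below 0.04 rad), for 0.1 s.
2. The plate is held by the fingers, lifted at least 20 mm clear of the tray (z of specimen in the frame of tray_edge above 0.02 m and contact force between specimen and the fingers above 0.5 N and contact force between specimen and tray below 0.1 N), for 0.1 s.
At the end, for the whole second after the job is handed in: The plate lies flat on the stage's platform (within 3 mm of its top, tilt under 0.04 rad), its far end within 3 mm of the stop, centred within 10 mm, its long axis within 0.1 rad of the stage's, at rest and released (x of specimen in the frame of stage_stop between -0.063 and -0.057 m and y of specimen in the frame of stage_stop between -0.01 and 0.01 m and z of specimen in the frame of stage_stop between -0.003 and 0.003 m and angle between the x axis of specimen and the x axis of stage, either way round below 0.1 rad and angle between specimen's own z axis and vertical below 0.04 rad and contact force between specimen and the fingers below 0.05 N and linear speed of specimen below 0.01 m/s); the robot touches nothing.
It fails at once if The plate is pressed on the tray with more than 25 N (contact force between specimen and tray above 25 N).
It fails at once if The plate is pressed or pushed on the stage with more than 25 N, or dropped on it (contact force between specimen and stage above 25 N).
It fails at once if The plate touches the bench (height (world z) of specimen below 0.02 m).
It fails at once if A bystander (calculator, jar, carton or wrench) is moved by more than 20 mm (distance of any of calculator, jar, carton, wrench from where it was at the start of the episode above 0.02 m).
It also fails if it takes over 67 s, if anything falls off the work surface, if the arm or the gripper's body presses on something with over 40 N, if the wrist force passes 120 N, or if a joint passes its speed limit or range.

### The arm

A 6-joint arm with a two-finger parallel gripper is mounted at the origin on the work surface. World frame = base frame: x ahead of the robot, y to its left, z up, the work surface at z = 0. Lengths are in m, angles in rad, forces in N, time in s.
With the tool pointing down it reaches from about 0.425 to 0.95 m from the base axis. Payload 3.5 kg.
Tool frame: the origin (TCP) lies between the finger pads; the fingertips stand 19 mm ahead of it and the grasp point (between the pads) is the TCP (ctrl.nose_length is the distance from the TCP to the fingertips, in m); z points along the fingers, y is the line along which they close (so a half turn about z gives the same grasp; the last joint's range is limited). The gripper opens to 85 mm and grips with 20 to 120 N. Pads are 22 mm wide; open, the fingers measure 114 mm over their backs; the gripper's body (76 mm by 85 mm) begins 54 mm behind the grasp point. The pads swing forward as they close: fully open they stand 13 mm farther back than shut.
Start: joints at [1.073, 0.286, 1.577, -0, 1.279, -0.15], TCP at [0.23, 0.635, 0.25] pointing down, gripper open.
Joint ranges: [-2.77, 2.77], [-0.9, 2.22], [0.21, 2.48], [-1.53, 4.67], [0.24, 2.81], [-2.84, 2.84]. Speed limits (rad/s): [2.79, 2.79, 3.14, 3.14, 3.14, 3.14].

### API

Orientations are given as a unit quaternion [x, y, z, w].
In Python, from plant import ctrl gives the robot as it stands.
- The arm moves only by the tool apply_moves, never from a script. Its argument "series" is a list of rows, each a list of 6 numbers: the shift along the world's x, y, z scaled (see below), then the turn, a rotation vector about the world's x, y, z scaled (see below). A call has 1 to 20 rows; each row is the pose to reach, as a shift and turn from the pose commanded when the call began; what a row does not reach only later rows make up. The controller multiplies each number of a shift by 0.8 m and each number of a turn by 45 degrees. A row lasts 1/8 s, in which the tool goes at most 62.5 mm and 10.7 degrees, less where a joint would pass 70% of its speed; a pose out of reach is approached as far as the arm can. A call with a number of a shift or a turn outside -1 to 1 is refused whole. A call with a gripper value outside its range is refused whole. "jaw" is the opening, from 0 (shut) to 1 (fully open), set as the call begins (left out, the last holds). The fingers move at their own pace and stop on an object; "squeeze" is the grip in N (left out, the last holds). Time passes only in rows, so rows that repeat a pose let the fingers close. It gives the time, the measured TCP pose, the force, the opening and the grip force at its end, in the units of the state.
- ctrl.get_state(): the state, without advancing time (a new reading comes with each control period).
- ctrl.read_camera(name): name is "scene" or "top" or "wrist"; returns the picture (384x512x3 uint8, red, green, blue); there is no depth.
- ctrl.get_calibration(name): a dict with "fx", "fy", "cx", "cy" (pixels), "xyz" and "orientation" of the camera in the world; the wrist camera has in their place "hand_eye" (4x4, takes a point from camera to tool coordinates, whose origin is the TCP and whose axes are the flange's). Camera axes: x right, y up, looking along -z (the intrinsics and any distortion apply to the point x, -y, -z); pixel columns grow to the right and rows downward; lengths in m; the calibration is good to about 2 mm. A picture is of the moment at which its call begins: read the wrist's pose just before it. get_calibration takes no time and is no camera call.
- ctrl.sign_off(): hands the job in; it is judged then, once.
Trained networks look in the newest picture that a camera, given by its name, has taken for a name from the list of things; names that differ only in an ending like _2 or _b are one class to them, and where a whole thing is asked for, a point or a joint stands for the part that bears it (a point fixed in the world has none). Each returns a list of dicts, best first, with "p" (0 to 1); they miss things now and then, are a little off and sometimes report something else, mostly with a low value. They report only what shows in the picture. A call takes as long as a camera call. They do not tell look-alikes from the thing itself.
- ctrl.boxes_of(thing, camera): "xy" ([column, row] as shares, 0 to 1, of the picture: columns of its width, rows of its height, amid what is visible of it).
- ctrl.silhouettes(thing, camera): "pixels" (384x512 bool, what is visible of it) and "xy" ([column, row] as shares, 0 to 1, of the picture: columns of its width, rows of its height, amid what is visible of it).
The state is a dict: "time": time; "qpos": joint angles; "dq": joint speeds; "joint_efforts": joint torques, N m; "eef_pos": TCP position; "tcp_rot": TCP orientation; "contact_force": force on the tool from outside, world axes, zero at the start; "wrist_torque": the same for the moment, N m; "opening": opening from 0.0 (shut) to 1.0 (fully open); "finger_force": force on a finger pad.
Only numpy, scipy, OpenCV 4.12 (cv2) and the standard library are available. Lean on these libraries where they do the work, as an engineer would, in place of code of your own. Each camera call takes 0.05 s, during which the arm holds its last target. There are 200 camera calls.

## Working session

There is one attempt and no reset: what is moved stays moved. The work goes in short steps, Python scripts to look and compute and a tool call to move; the robot and the scene stay as the last step left them, time stands still between calls to the robot, and variables do not carry over. Pictures are saved under pics/ and viewed, at most 10 in all, crops included, and the job is handed in when it is done.

Besides the shell and the picture viewer there is one more tool, called in YAML: its name, and indented under it one key for each argument. apply_moves: Moves the arm, as the interface text tells. Shifts and turns lie within -1 to 1; 1 stands for 0.8 m of shift or 45 degrees of turn. Its arguments: {"type":"object","properties":{"series":{"type":"array"},"jaw":{"type":"number"},"squeeze":{"type":"number"}},"required":["series"]}

```bash
mkdir -p pics; python3 - <<'E'
from plant import ctrl
import cv2, numpy as np
s=ctrl.get_state(); print({k:np.round(v,3).tolist() for k,v in s.items()})
ims=[]
for c in("scene","top"):
    ims.append(ctrl.read_camera(c))
    print(c,ctrl.get_calibration(c))
    for t in("specimen","tray","stage","tray_edge","stage_stop"):
        print(t,[(round(d['p'],2),np.round(np.array(d['xy'])*[512,384],1).tolist()) for d in ctrl.boxes_of(t,c)])
print(ctrl.get_calibration("wrist"))
cv2.imwrite("pics/top.png",cv2.resize(ims[1],(800,600))[:,:,::-1])
cv2.imwrite("pics/scene.png",cv2.resize(ims[0],(800,600))[:,:,::-1])
np.save("top.npy",ims[1])
E
```

```text
{'time': 0.0, 'qpos': [1.073, 0.287, 1.578, 0.0, 1.279, -0.15], 'dq': [-0.001, 0.002, -0.0, 0.001, -0.001, 0.001], 'joint_efforts': [-0.001, -40.598, -29.263, -0.0, 0.006, -0.0], 'eef_pos': [0.23, 0.634, 0.249], 'tcp_rot': [0.173, 0.985, -0.001, -0.0], 'contact_force': [-0.74, 0.077, -0.324], 'wrist_torque': [-0.011, 0.01, -0.007], 'finger_force': 0.0, 'opening': 1.0}
scene {'fx': 450.4652018006424, 'fy': 450.4652018006424, 'cx': 251.24164537319746, 'cy': 188.1367561574992, 'xyz': array([1.31580229, 0.42750381, 1.06625363]), 'orientation': array([0.17182827, 0.30124851, 0.82769868, 0.44117942])}
specimen [(0.9, [309.2, 225.4]), (0.84, [280.2, 291.5]), (0.57, [266.1, 197.7])]
tray [(0.9, [311.4, 236.2])]
stage [(0.67, [224.2, 180.0]), (0.49, [137.4, 165.0]), (0.42, [209.4, 250.1])]
tray_edge [(0.96, [316.4, 232.1])]
stage_stop [(0.96, [224.0, 176.2]), (0.73, [318.3, 231.3]), (0.35, [132.4, 164.0])]
top {'fx': 392.209797075384, 'fy': 392.209797075384, 'cx': 255.8044681604201, 'cy': 189.57205491148332, 'xyz': array([ 5.46981699e-01, -5.79968951e-04,  1.22916385e+00]), 'orientation': array([-0.02505892,  0.01990094,  0.71096826, -0.70249565])}
specimen [(0.7, [257.3, 211.7]), (0.6, [195.4, 140.3]), (0.58, [201.3, 197.6])]
tray [(0.6, [189.1, 197.8])]
stage [(0.63, [304.7, 202.4])]
tray_edge [(0.89, [204.3, 211.2])]
stage_stop [(0.8, [306.3, 201.0])]
{'fx': 308.3108505640271, 'fy': 308.3108505640271, 'cx': 256.6222425223409, 'cy': 190.91949349676042, 'hand_eye': array([[ 3.10188607e-04,  9.54949980e-01,  2.96766640e-01,
         7.54528315e-02],
       [ 9.99999241e-01,  5.75562447e-05, -1.23043381e-03,
        -5.95439856e-04],
       [-1.19208351e-03,  2.96766797e-01, -9.54949238e-01,
        -1.24324707e-01],
       [ 0.00000000e+00,  0.00000000e+00,  0.00000000e+00,
         1.00000000e+00]])}
```

View pics/top.png

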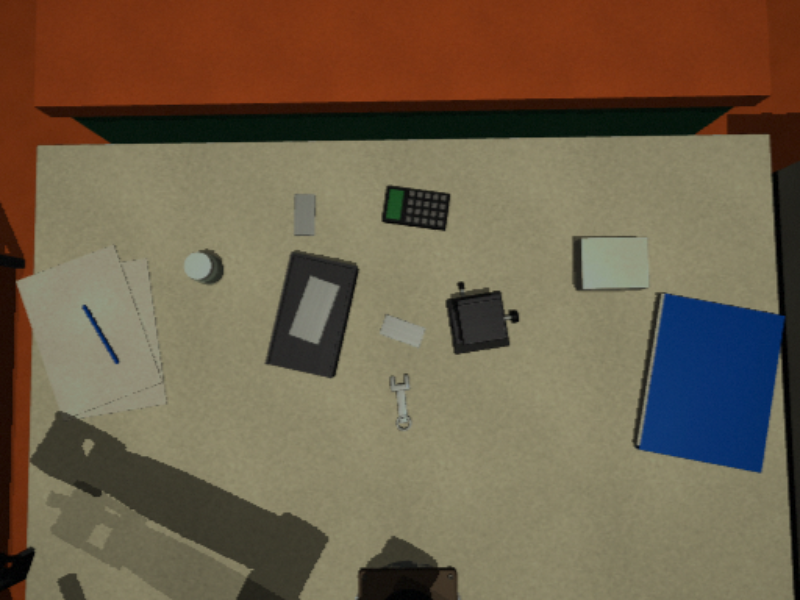

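View pics/scene.png

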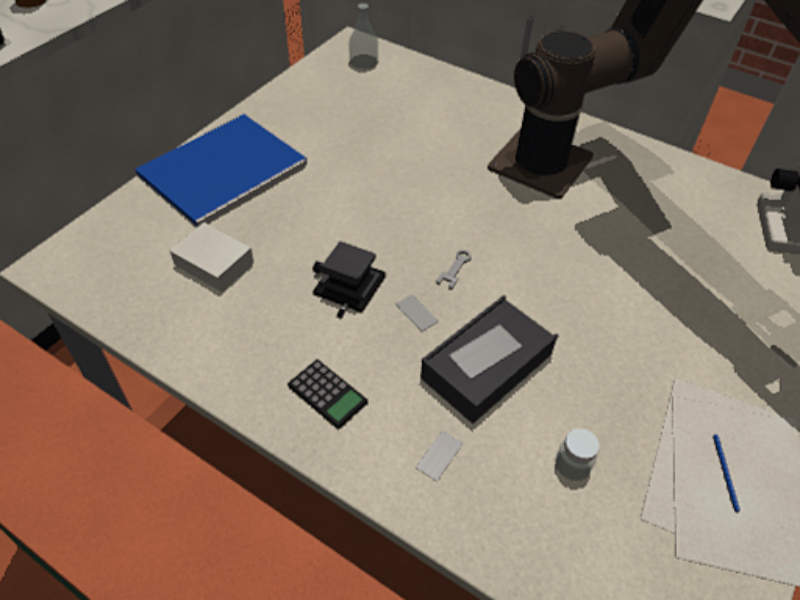

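The top view (800x600) shows the tray with corners at about (292,252), (357,262), (333,377) and (267,364), open end at the bottom. The right plate is in it at about (315,309). The stage is at (480,320), the wrench at (402,400), and two smaller decoy plates lie at (402,330) and (305,214).

```bash
cat > h.py <<'E'
from plant import ctrl
import cv2, numpy as np
from scipy.spatial.transform import Rotation as R
def cam(name,st=None):
    c=ctrl.get_calibration(name); K=np.array([[c['fx'],0,c['cx']],[0,c['fy'],c['cy']],[0,0,1]])
    if name=="wrist":
        T=np.eye(4); T[:3,:3]=R.from_quat(st['tcp_rot']).as_matrix(); T[:3,3]=st['eef_pos']
        T=T@c['hand_eye']; return K,T[:3,:3],T[:3,3],c.get('distortion')
    return K,R.from_quat(c['orientation']).as_matrix(),np.array(c['xyz']),c.get('distortion')
def world(px,z,C):
    K,Rm,t,_=C; px=np.atleast_2d(px).astype(float)
    d=np.c_[(px[:,0]-K[0,2])/K[0,0],-(px[:,1]-K[1,2])/K[1,1],-np.ones(len(px))]@Rm.T
    return t+d*((z-t[2])/d[:,2])[:,None]
def pix(P,C):
    K,Rm,t,_=C; q=(np.atleast_2d(P)-t)@Rm
    return np.c_[K[0,0]*q[:,0]/-q[:,2]+K[0,2],K[1,1]*-q[:,1]/-q[:,2]+K[1,2]]
def rect(mask,z,C):
    "centre, sizes (long, short), yaw of long axis, on plane z"
    cs,_=cv2.findContours(mask.astype(np.uint8),cv2.RETR_EXTERNAL,cv2.CHAIN_APPROX_NONE)
    w=world(max(cs,key=cv2.contourArea)[:,0],z,C)[:,:2]
    b=cv2.boxPoints(cv2.minAreaRect((w*1000).astype(np.float32)))/1000
    e=[b[1]-b[0],b[2]-b[1]]; n=[np.linalg.norm(v) for v in e]; l=e[int(n[1]>n[0])]
    if l[0]<0:l=-l
    return np.round(b.mean(0),4),np.round(sorted(n)[::-1],4),round(float(np.arctan2(l[1],l[0])),3)
E
python3 - <<'E'
from h import *
for c in("top","scene"):
    ctrl.read_camera(c); C=cam(c)
    for t,z in(("specimen",.052),("tray",.05),("stage",.08),("wrench",0.0),("jar",.075)):
        for d in ctrl.silhouettes(t,c): print(c,t,round(d['p'],2),*rect(d['pixels'],z,C),np.round(np.array(d['xy'])*[512,384]))
C=cam("top")
q=np.array([(292,252),(357,262),(333,377),(267,364)])*.64
print(world(q,.05,C).round(3))
E
```

```text
top specimen 0.94 [0.5569 0.0055] [0.0787 0.0417] 1.237 [256. 212.]
top specimen 0.87 [0.7844 0.1919] [0.0801 0.0396] -0.003 [195. 140.]
top specimen 0.56 [0.5997 0.1741] [0.1199 0.0601] -0.361 [200. 199.]
top tray 0.75 [0.5891 0.1776] [0.2191 0.1355] -0.228 [204. 207.]
top stage 0.97 [ 0.5741 -0.1481] [0.1306 0.1074] -1.441 [307. 204.]
top wrench 0.73 [0.4217 0.0112] [0.0863 0.0343] -0.011 [255. 252.]
top jar 0.59 [0.68   0.3818] [0.0757 0.0543] 1.238 [129. 173.]
scene specimen 0.77 [0.8202 0.2112] [0.0804 0.0412] -0.008 [282. 293.]
scene specimen 0.73 [0.5924 0.0251] [0.0824 0.0425] 1.228 [268. 198.]
scene specimen 0.59 [0.5996 0.1735] [0.1168 0.0628] -0.376 [307. 226.]
scene tray 0.82 [0.6023 0.1813] [0.2484 0.149 ] -0.234 [313. 235.]
scene stage 0.69 [ 0.6201 -0.1205] [0.1671 0.1343] 0.133 [225. 179.]
scene stage 0.57 [0.6238 0.1894] [0.2396 0.1457] -0.227 [315. 235.]
scene wrench 0.49 [0.4098 0.0056] [0.112  0.0379] 0.124 [290. 171.]
scene jar 0.65 [0.7075 0.3947] [0.0957 0.059 ] 0.041 [368. 289.]
[[0.711 0.215 0.05 ]
 [0.689 0.089 0.05 ]
 [0.469 0.137 0.05 ]
 [0.495 0.264 0.05 ]]
```

Plate centre is near (0.600, 0.174) with yaw about -0.36. Its size comes out at 120x60, so it's the right one. The tray's yaw is about -0.22. I'll hover over it with a part-open jaw.

apply_moves:
  series:
    - [0.4625,-0.575,-0.05,0,0,0]
    - [0.4625,-0.575,-0.05,0,0,0]
    - [0.4625,-0.575,-0.05,0,0,0]
    - [0.4625,-0.575,-0.05,0,0,0]
    - [0.4625,-0.575,-0.05,0,0,0]
    - [0.4625,-0.575,-0.05,0,0,0]
    - [0.4625,-0.575,-0.05,0,0,0]
    - [0.4625,-0.575,-0.05,0,0,0]
    - [0.4625,-0.575,-0.05,0,0,0]
    - [0.4625,-0.575,-0.05,0,0,0]
    - [0.4625,-0.575,-0.05,0,0,0]
    - [0.4625,-0.575,-0.05,0,0,0]
    - [0.4625,-0.575,-0.05,0,0,0]
    - [0.4625,-0.575,-0.05,0,0,0]
  jaw: 0.4
  squeeze: 20

```text
time: 2.95
eef_pos: [0.5995, 0.1757, 0.2106]
tcp_rot: [0.172, 0.985, 0.0, 0.0]
contact_force: [-0.4, 0.3, -0.8]
opening: 0.401
finger_force: 0.0
```

```bash
python3 - <<'E'
from h import *
s=ctrl.get_state(); im=ctrl.read_camera("wrist"); C=cam("wrist",s)
print(s['time'],s['eef_pos'],s['tcp_rot'],s['opening'],s['contact_force'],ctrl.nose_length)
for t,z in(("specimen",.0525),("tray",.05)):
    for d in ctrl.silhouettes(t,"wrist"): print(t,round(d['p'],2),*rect(d['pixels'],z,C),np.round(np.array(d['xy'])*[512,384]))
cv2.imwrite("pics/w1.png",im[:,:,::-1])
E
```

```text
2.95 [0.59947611 0.17566898 0.21056139] [1.72172518e-01 9.85066804e-01 6.03070918e-05 1.11971507e-04] 0.4006768860106213 [-0.38068961  0.26379584 -0.75567821] 0.019
specimen 0.88 [0.5528 0.0337] [0.0732 0.0365] 1.225 [ 99. 182.]
specimen 0.68 [0.6009 0.1715] [0.1232 0.0607] -0.364 [252. 175.]
tray 0.59 [0.5933 0.1764] [0.2289 0.1375] -0.226 [253. 113.]
```

View pics/w1.png

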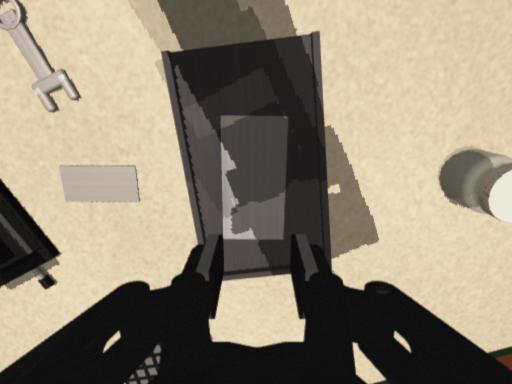

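The wrist view shows the plate in the tray, spanning columns 222-287 and rows 115-240, at (0.601, 0.172) with yaw -0.364. The open edge is at the top and the decoy is at (99,182). Next I'll descend and feel for contact.

apply_moves:
  series:
    - [0.001,-0.004,-0.06,0,0,0]
    - [0.001,-0.004,-0.12,0,0,0]
    - [0.001,-0.004,-0.15,0,0,0]
    - [0.001,-0.004,-0.1625,0,0,0]
    - [0.001,-0.004,-0.1625,0,0,0]

```text
time: 3.72
eef_pos: [0.6008, 0.1715, 0.0803]
tcp_rot: [0.173, 0.985, -0.0, -0.0]
contact_force: [0.2, -0.4, -0.1]
opening: 0.4
finger_force: 0.0
```

apply_moves:
  series:
    - [0,0,-0.0025,0,0,0]
    - [0,0,-0.0025,0,0,0]

```text
time: 3.98
eef_pos: [0.6017, 0.1715, 0.0797]
tcp_rot: [0.173, 0.985, 0.0, 0.001]
contact_force: [0.4, -0.2, -0.5]
opening: 0.405
finger_force: 0.0
```

apply_moves:
  series:
    - [0,0,-0.0025,0,0,0]
    - [0,0,-0.0025,0,0,0]

```text
time: 4.22
eef_pos: [0.6008, 0.1714, 0.0764]
tcp_rot: [0.173, 0.985, -0.0, 0.0]
contact_force: [1.2, 0.2, -0.4]
opening: 0.399
finger_force: 0.0
```

apply_moves:
  series:
    - [0,0,-0.0025,0,0,0]
    - [0,0,-0.0025,0,0,0]

```text
time: 4.47
eef_pos: [0.6006, 0.1713, 0.074]
tcp_rot: [0.173, 0.985, -0.0, -0.0]
contact_force: [0.3, -0.1, -0.0]
opening: 0.395
finger_force: 0.0
```

apply_moves:
  series:
    - [0,0,-0.00125,0,0,0]
    - [0,0,-0.00125,0,0,0]

```text
time: 4.72
eef_pos: [0.6007, 0.1714, 0.0732]
tcp_rot: [0.173, 0.985, -0.0, -0.0]
contact_force: [-0.1, 0.5, -0.4]
opening: 0.4
finger_force: 0.0
```

apply_moves:
  series:
    - [0,0,-0.00125,0,0,0]
    - [0,0,-0.00125,0,0,0]

```text
time: 4.97
eef_pos: [0.6008, 0.1714, 0.0722]
tcp_rot: [0.173, 0.985, -0.0, -0.0]
contact_force: [-0.1, -0.4, -0.1]
opening: 0.4
finger_force: 0.0
```

apply_moves:
  series:
    - [0,0,-0.00125,0,0,0]
    - [0,0,-0.00125,0,0,0]

```text
time: 5.22
eef_pos: [0.6009, 0.1714, 0.0721]
tcp_rot: [0.173, 0.985, -0.0, -0.0]
contact_force: [-1.8, 0.5, 5.4]
opening: 0.404
finger_force: 2.4
```

apply_moves:
  series:
    - [0,0,-0.00075,0,0,0]
    - [0,0,-0.00075,0,0,0]

```text
time: 5.48
eef_pos: [0.6009, 0.1714, 0.072]
tcp_rot: [0.173, 0.985, -0.0, -0.0]
contact_force: [-4.1, -0.5, 7.4]
opening: 0.402
finger_force: 3.8
```

apply_moves:
  series:
    - [0,0,-0.0006,0,0,0]
    - [-0.004,0.001,-0.0006,0,0,0.008]
    - [-0.008,0.002,-0.0006,0,0,0.016]
    - [-0.012,0.003,-0.0006,0,0,0.024]
    - [-0.016,0.0038,-0.0006,0,0,0.032]
    - [-0.02,0.0046,-0.0006,0,0,0.04]
    - [-0.0244,0.0056,-0.0006,0,0,0.045]
    - [-0.0244,0.0056,-0.0006,0,0,0.045]

```text
time: 6.48
eef_pos: [0.5832, 0.176, 0.072]
tcp_rot: [0.155, 0.988, 0.001, 0.003]
contact_force: [2.3, -0.4, 6.8]
opening: 0.398
finger_force: 3.2
```

```bash
cat > look.py <<'E'
from h import *
s=ctrl.get_state(); print(s['time'],np.round(s['contact_force'],1))
ctrl.read_camera("wrist"); C=cam("wrist",s)
for t,z in(("specimen",.0525),("tray",.05)):
    for d in ctrl.silhouettes(t,"wrist"): print(t,round(d['p'],2),*rect(d['pixels'],z,C),np.round(np.array(d['xy'])*[512,384]))
ctrl.read_camera("top"); C=cam("top")
for t,z in(("specimen",.0525),("tray",.05)):
    for d in ctrl.silhouettes(t,"top"): print('top',t,round(d['p'],2),*rect(d['pixels'],z,C),np.round(np.array(d['xy'])*[512,384]))
E
python3 look.py
```

```text
6.475 [ 2.3 -0.4  6.8]
specimen 0.84 [0.5492 0.0647] [0.0404 0.0317] 1.219 [ 39. 249.]
specimen 0.58 [0.5888 0.175 ] [0.1157 0.0613] -0.421 [261. 229.]
tray 0.84 [0.5478 0.1867] [0.1403 0.1359] 1.342 [254. 117.]
top specimen 0.87 [0.5564 0.0051] [0.0801 0.0392] 1.207 [257. 214.]
top specimen 0.8 [0.7843 0.1935] [0.0798 0.0426] -0.014 [195. 139.]
top specimen 0.6 [0.6205 0.1376] [0.0534 0.0305] 0.207 [210. 190.]
top specimen 0.2 [0.6835 0.3869] [0.0766 0.0579] 1.099 [129. 168.]
top tray 0.6 [0.5902 0.1777] [0.2199 0.1361] -0.223 [211. 177.]
```

```bash
python3 -c "
from h import *
cv2.imwrite('pics/w2.png',ctrl.read_camera('wrist')[:,:,::-1])"
```

```text
(no output)
```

View pics/w2.png

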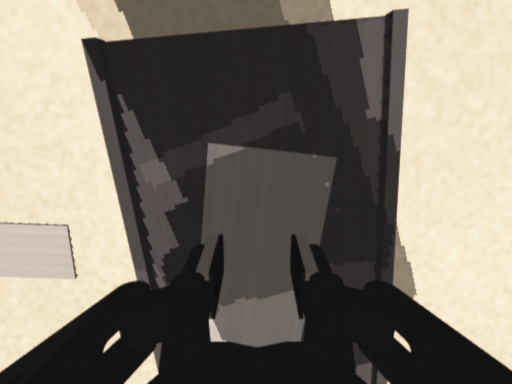

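The near end of the plate runs from (208,143) to (337,158). The tray's open edge runs from (85,42) to (400,12). I'll convert these.

```bash
cat > pl.py <<'E'
import sys; from h import *
def report(px,edge,zp=.0555,zt=.053):
    "px: left/right near corners of plate, edge: left/right of open edge (wrist image)"
    s=ctrl.get_state(); C=cam("wrist",s); a,b=world(px,zp,C)[:,:2]; e,f=world(edge,zt,C)[:,:2]
    n=lambda v:v/np.linalg.norm(v)
    y=n(b-a); x=np.array([y[1],-y[0]]); c=(a+b)/2+.06*x
    ty=n(f-e); tx=np.array([ty[1],-ty[0]]); m=(e+f)/2
    print("plate w",np.linalg.norm(b-a),"c",c,"yaw",np.arctan2(x[1],x[0]),"tray yaw",np.arctan2(tx[1],tx[0]),"mid",m,"width",np.linalg.norm(f-e))
    print("centre in edge frame",(c-m)@tx,(c-m)@ty,"tool",s['eef_pos'],R.from_quat(s['tcp_rot']).as_matrix()[:2,1])
    print("edge-on line near plate: corner x",(a-m)@tx,(b-m)@tx)
if __name__=="__main__":
    v=[float(q) for q in sys.argv[1:]]
    report([v[0:2],v[2:4]],[v[4:6],v[6:8]],*(v[8:10]))
E
python3 pl.py 208 143 337 158 85 42 400 12
```

```text
plate w 0.05974280331352183 c [0.59137332 0.17359877] yaw -0.42870111315645815 tray yaw -0.22600973822256124 mid [0.48361456 0.20079747] width 0.13181757862182858
centre in edge frame 0.11111325407133296 -0.002359273643789821 tool [0.58322589 0.17606909 0.07204513] [0.3070755  0.95168307]
edge-on line near plate: corner x 0.046328251574835916 0.058354856334685616
```

Only half the motion carried over and the plate turned clockwise, so the tips slipped. I'll press a bit harder (about 12 N) and go on.

apply_moves:
  series:
    - [0,0,-0.0014,0,0,0]
    - [0,0,-0.0014,0,0,0]

```text
time: 7.08
eef_pos: [0.5833, 0.1761, 0.072]
tcp_rot: [0.155, 0.988, 0.0, 0.002]
contact_force: [-0.3, -0.7, 11.8]
opening: 0.398
finger_force: 5.8
```

apply_moves:
  series:
    - [-0.003,0.0007,0,0,0,0.006]
    - [-0.006,0.0014,0,0,0,0.012]
    - [-0.009,0.0021,0,0,0,0.02]
    - [-0.012,0.0028,0,0,0,0.028]
    - [-0.015,0.0035,0,0,0,0.035]
    - [-0.018,0.0042,0,0,0,0.042]
    - [-0.021,0.0049,0,0,0,0.05]
    - [-0.0244,0.0056,0,0,0,0.055]
    - [-0.0244,0.0056,0,0,0,0.055]

```text
time: 8.2
eef_pos: [0.5651, 0.1806, 0.072]
tcp_rot: [0.134, 0.991, 0.001, 0.004]
contact_force: [3.4, -1.1, 8.8]
opening: 0.399
finger_force: 4.2
```

```bash
python3 -c "
from h import *
im=ctrl.read_camera('wrist')
cv2.imwrite('pics/w3.png',im[:,:,::-1])
g=cv2.cvtColor(im,cv2.COLOR_RGB2GRAY).astype(int)
for c in (215,230,250,270,290,310,320,330): print(c,g[80:240:4,c].tolist())
"
```

```text
215 [33, 32, 34, 34, 33, 34, 33, 34, 35, 33, 34, 33, 34, 48, 48, 48, 46, 47, 46, 46, 32, 32, 33, 33, 33, 39, 60, 72, 77, 77, 75, 74, 74, 73, 74, 75, 76, 77, 76, 71]
230 [34, 34, 33, 34, 34, 32, 32, 33, 34, 34, 33, 48, 49, 48, 48, 49, 47, 47, 57, 75, 76, 78, 78, 78, 78, 79, 79, 79, 78, 78, 79, 78, 78, 78, 76, 75, 77, 76, 76, 77]
250 [33, 34, 35, 35, 35, 35, 35, 35, 35, 42, 50, 49, 50, 51, 50, 45, 37, 35, 35, 45, 78, 79, 78, 77, 78, 76, 76, 75, 75, 75, 76, 76, 76, 76, 76, 76, 76, 76, 76, 75]
270 [34, 32, 33, 35, 33, 34, 32, 48, 48, 47, 49, 49, 48, 47, 35, 34, 34, 34, 34, 35, 36, 76, 75, 75, 75, 73, 75, 75, 76, 76, 77, 78, 77, 78, 78, 77, 76, 75, 74, 75]
290 [35, 35, 35, 35, 42, 48, 49, 48, 48, 49, 48, 36, 34, 34, 34, 33, 34, 35, 35, 34, 36, 35, 75, 76, 75, 75, 75, 76, 75, 76, 76, 74, 75, 74, 75, 75, 74, 75, 76, 71]
310 [33, 32, 32, 34, 32, 35, 35, 32, 34, 33, 33, 34, 34, 32, 34, 36, 34, 33, 36, 33, 35, 34, 33, 73, 76, 77, 77, 76, 76, 74, 76, 74, 75, 74, 75, 76, 77, 74, 75, 73]
320 [33, 33, 33, 32, 34, 34, 33, 34, 34, 33, 35, 35, 34, 35, 34, 34, 34, 35, 35, 35, 36, 34, 33, 40, 74, 74, 75, 76, 76, 75, 75, 74, 73, 75, 75, 75, 76, 77, 75, 74]
330 [31, 32, 35, 33, 34, 36, 33, 33, 35, 33, 33, 32, 33, 33, 33, 35, 34, 35, 33, 33, 33, 33, 33, 34, 67, 74, 75, 75, 74, 75, 74, 75, 74, 73, 74, 74, 68, 40, 35, 36]
```

View pics/w3.png

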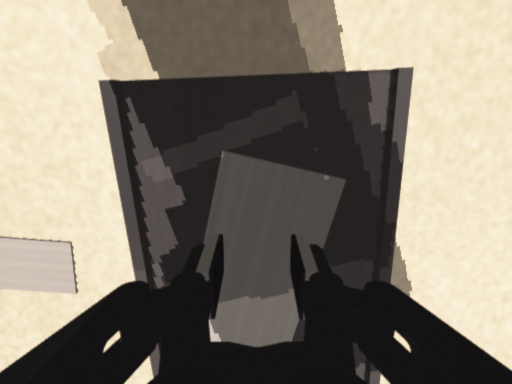

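Near corners are now at (223,151) and (345,179). The edge runs from (101,81) to (412,68).

```bash
python3 pl.py 223 151 345 179 101 81 412 68
```

```text
plate w 0.05869792962482338 c [0.57859885 0.17597559] yaw -0.49827272811091844 tray yaw -0.2290166666123646 mid [0.48408303 0.20216591] width 0.13498084731027038
centre in edge frame 0.09799374720166572 -0.0040495124959984636 tool [0.56511495 0.18060153 0.07204252] [0.26545538 0.96411855]
edge-on line near plate: corner x 0.03234835693507607 0.04796285009592955
```

Uneven finger pressure keeps turning the plate, so I'll re-press with shut fingers as a single contact. The spot is ahead of the plate's centre and on its +y side, so it trails and straightens.

apply_moves:
  series:
    - [0,0,0.0265,0,0,0]
    - [0,0,0.0265,0,0,0.05]
    - [0.0098,0.0124,0.0265,0,0,0.05]
    - [0.0098,0.0124,0.0265,0,0,0.05]
    - [0.0098,0.0124,0.0265,0,0,0.05]
    - [0.0098,0.0124,0.0265,0,0,0.05]
  jaw: 0

```text
time: 9.0
eef_pos: [0.5693, 0.1902, 0.0899]
tcp_rot: [0.115, 0.993, -0.0, -0.0]
contact_force: [-0.4, -0.1, -0.3]
opening: 0.003
finger_force: 0.0
```

apply_moves:
  series:
    - [0,0,-0.01,0,0,0]
    - [0,0,-0.0138,0,0,0]
    - [0,0,-0.0138,0,0,0]

```text
time: 9.38
eef_pos: [0.5692, 0.1901, 0.0786]
tcp_rot: [0.115, 0.993, -0.0, -0.001]
contact_force: [-0.2, -0.0, 0.2]
opening: -0.001
finger_force: 0.0
```

apply_moves:
  series:
    - [0,0,-0.00125,0,0,0]
    - [0,0,-0.00125,0,0,0]

```text
time: 9.62
eef_pos: [0.5697, 0.1903, 0.0784]
tcp_rot: [0.115, 0.993, 0.0, 0.0]
contact_force: [-0.3, -0.0, 0.3]
opening: -0.003
finger_force: 0.0
```

apply_moves:
  series:
    - [0,0,-0.00125,0,0,0]
    - [0,0,-0.00125,0,0,0]

```text
time: 9.88
eef_pos: [0.5696, 0.1903, 0.0773]
tcp_rot: [0.115, 0.993, -0.0, -0.0]
contact_force: [-0.0, -0.8, 0.4]
opening: -0.001
finger_force: 0.0
```

apply_moves:
  series:
    - [0,0,-0.00125,0,0,0]
    - [0,0,-0.00125,0,0,0]

```text
time: 10.12
eef_pos: [0.5695, 0.1903, 0.0762]
tcp_rot: [0.115, 0.993, -0.0, -0.0]
contact_force: [-0.0, 0.1, -0.0]
opening: -0.0
finger_force: 0.0
```

apply_moves:
  series:
    - [0,0,-0.00125,0,0,0]
    - [0,0,-0.00125,0,0,0]

```text
time: 10.38
eef_pos: [0.5696, 0.1903, 0.0752]
tcp_rot: [0.115, 0.993, -0.0, -0.0]
contact_force: [-0.0, 0.5, -0.3]
opening: -0.002
finger_force: 0.0
```

apply_moves:
  series:
    - [0,0,-0.00125,0,0,0]
    - [0,0,-0.00125,0,0,0]

```text
time: 10.62
eef_pos: [0.5695, 0.1903, 0.0742]
tcp_rot: [0.115, 0.993, -0.0, -0.0]
contact_force: [-0.9, -0.5, 0.8]
opening: -0.002
finger_force: 0.0
```

apply_moves:
  series:
    - [0,0,-0.00125,0,0,0]
    - [0,0,-0.00125,0,0,0]

```text
time: 10.88
eef_pos: [0.5695, 0.1903, 0.0732]
tcp_rot: [0.115, 0.993, -0.0, -0.0]
contact_force: [0.4, -0.8, 0.2]
opening: -0.003
finger_force: 0.0
```

apply_moves:
  series:
    - [0,0,-0.00125,0,0,0]
    - [0,0,-0.00125,0,0,0]

```text
time: 11.12
eef_pos: [0.5697, 0.1903, 0.0729]
tcp_rot: [0.115, 0.993, -0.0, -0.0]
contact_force: [-1.8, 0.5, 4.5]
opening: -0.003
finger_force: 2.2
```

apply_moves:
  series:
    - [0,0,-0.0013,0,0,0]
    - [0,0,-0.0025,0,0,0]
    - [0,0,-0.0025,0,0,0]

```text
time: 11.5
eef_pos: [0.5698, 0.1903, 0.0728]
tcp_rot: [0.115, 0.993, -0.0, -0.001]
contact_force: [-6.7, -1.9, 12.3]
opening: -0.006
finger_force: 6.8
```

apply_moves:
  series:
    - [-0.003,0.0007,0,0,0,0]
    - [-0.006,0.0014,0,0,0,0]
    - [-0.009,0.0021,0,0,0,0]
    - [-0.012,0.0028,0,0,0,0]
    - [-0.015,0.0035,0,0,0,0]
    - [-0.018,0.0042,0,0,0,0]
    - [-0.021,0.0049,0,0,0,0]
    - [-0.025,0.0058,0,0,0,0]
    - [-0.029,0.0067,0,0,0,0]
    - [-0.033,0.0076,0,0,0,0]
    - [-0.033,0.0076,0,0,0,0]

```text
time: 12.88
eef_pos: [0.5464, 0.1965, 0.0729]
tcp_rot: [0.115, 0.993, 0.001, 0.004]
contact_force: [1.6, 0.1, 6.3]
opening: -0.003
finger_force: 3.1
```

```bash
python3 -c "
from h import *
im=ctrl.read_camera('wrist')
cv2.imwrite('pics/w4.png',im[:,:,::-1])
"
```

```text
(no output)
```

View pics/w4.png

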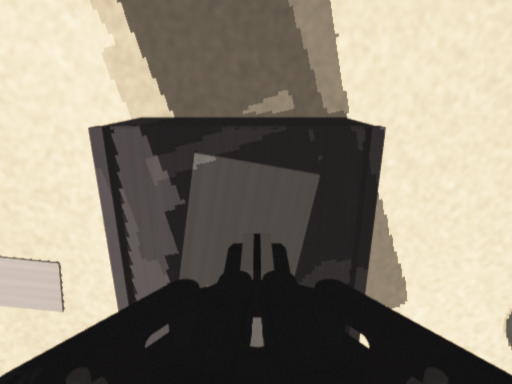

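Plate corners are at (195,152) and (320,175). The top edge of the tray's open end is at about (90,128)-(385,127).

```bash
python3 pl.py 195 152 320 175 90 128 385 127 .054 .0515
```

```text
plate w 0.0600812027308834 c [0.55810662 0.18275941] yaw -0.415946748315831 tray yaw -0.22655367698835502 mid [0.48493556 0.20147336] width 0.13671105987736926
centre in edge frame 0.07550481123069216 -0.0018000138230408825 tool [0.54641194 0.19650845 0.072881  ] [0.22777968 0.97370913]
edge-on line near plate: corner x 0.01092216120339365 0.022233219883358205
```

apply_moves:
  series:
    - [0,0,-0.0012,0,0,0]
    - [-0.004,0.0009,-0.0012,0,0,0]
    - [-0.008,0.0018,-0.0012,0,0,0]
    - [-0.012,0.0028,-0.0012,0,0,0]
    - [-0.016,0.0037,-0.0012,0,0,0]
    - [-0.02,0.0046,-0.0012,0,0,0]
    - [-0.024,0.0055,-0.0012,0,0,0]
    - [-0.028,0.0064,-0.0012,0,0,0]
    - [-0.032,0.0074,-0.0012,0,0,0]
    - [-0.036,0.0083,-0.0012,0,0,0]
    - [-0.04,0.0092,-0.0012,0,0,0]
    - [-0.04,0.0092,-0.0012,0,0,0]

```text
time: 14.42
eef_pos: [0.5156, 0.2041, 0.0729]
tcp_rot: [0.115, 0.993, 0.001, 0.006]
contact_force: [3.7, -1.1, 7.8]
opening: -0.0
finger_force: 4.2
```

```bash
cat > corners.py <<'E'
from h import *
s=ctrl.get_state(); C=cam("wrist",s); im=ctrl.read_camera('wrist'); np.save("w.npy",im)
g=cv2.cvtColor(im,cv2.COLOR_RGB2GRAY); hsv=cv2.cvtColor(im,cv2.COLOR_RGB2HSV)
print(s['eef_pos'],np.round(s['contact_force'],1))
for d in ctrl.silhouettes("specimen","wrist"):
    m=d['pixels'].astype(np.uint8); cs,_=cv2.findContours(m,cv2.RETR_EXTERNAL,cv2.CHAIN_APPROX_NONE); c=max(cs,key=cv2.contourArea)
    print(round(d['p'],2),cv2.approxPolyDP(c,6,True)[:,0].tolist(),rect(m,.054,C))
E
python3 corners.py
```

```text
[0.51562714 0.20408997 0.07286047] [ 3.7 -1.1  7.8]
0.9 [[0, 292], [0, 339], [56, 343], [69, 336], [66, 299]] (array([0.5301, 0.0721], dtype=float32), array([0.0399, 0.0324], dtype=float32), 1.22)
0.68 [[188, 160], [184, 276], [200, 287], [215, 283], [232, 243], [245, 232], [267, 232], [286, 248], [296, 279], [312, 172]] (array([0.5053, 0.1997], dtype=float32), array([0.0695, 0.0606], dtype=float32), -0.327)
```

```bash
python3 - <<'E'
from h import *
s=ctrl.get_state(); C=cam("wrist",s)
a,b=world([[188,160],[312,172]],.054,C)[:,:2]
y=(b-a)/np.linalg.norm(b-a); x=np.array([y[1],-y[0]]); c=(a+b)/2+.06*x
t=-.227; tx=np.array([np.cos(t),np.sin(t)]); ty=np.array([-tx[1],tx[0]]); m=np.array([.4843,.2015])
print(c,np.arctan2(x[1],x[0]),(c-m)@tx,(c-m)@ty)
E
```

```text
[0.52954106 0.19130152] -0.32945832814714554 0.04637567060802139 0.0002449019165026534
```

apply_moves:
  series:
    - [-0.004,0.0009,-0.0004,0,0,0]
    - [-0.008,0.0018,-0.0004,0,0,0]
    - [-0.012,0.0028,-0.0004,0,0,0]
    - [-0.016,0.0037,-0.0004,0,0,0]
    - [-0.02,0.0046,-0.0004,0,0,0]
    - [-0.0235,0.0054,-0.0004,0,0,0]
    - [-0.0235,0.0054,-0.0004,0,0,0]

```text
time: 15.4
eef_pos: [0.4973, 0.2085, 0.0729]
tcp_rot: [0.115, 0.993, 0.002, 0.006]
contact_force: [3.9, -0.9, 9.3]
opening: -0.002
finger_force: 4.6
```

```bash
python3 corners.py
```

```text
[0.49733305 0.20851908 0.07285153] [ 3.9 -0.9  9.3]
0.86 [[0, 313], [0, 357], [28, 359], [72, 335], [69, 319]] (array([0.5245, 0.0718], dtype=float32), array([0.0429, 0.0322], dtype=float32), 1.217)
0.72 [[184, 165], [186, 277], [200, 287], [216, 282], [230, 244], [244, 232], [269, 232], [285, 247], [297, 279], [309, 171]] (array([0.4867, 0.2039], dtype=float32), array([0.0676, 0.0608], dtype=float32), -0.27)
0.51 [[510, 351], [496, 364], [511, 373]] (array([0.6062, 0.3338], dtype=float32), array([0.0175, 0.0087], dtype=float32), 0.021)
```

apply_moves:
  series:
    - [0.004,-0.0009,0,0,0,0]
    - [0.004,-0.0009,0.004,0,0,0]
    - [0.004,-0.0009,0.03,0,0,0]
    - [0.004,-0.0009,0.08,0,0,0]
    - [0.004,-0.0009,0.12,0,0,0]
    - [0.004,-0.0009,0.12,0,0,0]

```text
time: 16.25
eef_pos: [0.4974, 0.2077, 0.1677]
tcp_rot: [0.115, 0.993, 0.001, 0.003]
contact_force: [-0.8, 0.5, -0.4]
opening: -0.002
finger_force: 0.0
```

```bash
cat corners.py > c2.py; cat >> c2.py <<'E'
C=cam("top"); ctrl.read_camera("top")
for d in ctrl.silhouettes("specimen","top"): print('top',round(d['p'],2),rect(d['pixels'],.054,C))
E
python3 c2.py
```

```text
[0.49741853 0.20768553 0.1676964 ] [-0.8  0.5 -0.4]
0.69 [[42, 251], [46, 283], [123, 289], [122, 258]] (array([0.5331, 0.0429], dtype=float32), array([0.0692, 0.0354], dtype=float32), 1.214)
0.57 [[288, 141], [212, 137], [212, 273], [222, 272], [227, 247], [244, 232], [269, 232], [281, 242]] (array([0.5125, 0.1965], dtype=float32), array([0.1205, 0.06  ], dtype=float32), -0.281)
top 0.95 (array([0.5313, 0.1925], dtype=float32), array([0.078 , 0.0608], dtype=float32), -0.289)
top 0.61 (array([0.5561, 0.0048], dtype=float32), array([0.0804, 0.0425], dtype=float32), 1.237)
top 0.58 (array([0.7834, 0.1918], dtype=float32), array([0.0859, 0.0432], dtype=float32), -0.053)
```

Plate is at (0.5125, 0.1965) with yaw -0.281, about 29 mm inside the edge, so it overhangs by 31 mm. Now I'll grip the overhanging end.

apply_moves:
  series:
    - [-0.0376,0.0022,0,0,0,-0.064]
    - [-0.0376,0.0022,0,0,0,-0.064]
    - [-0.0376,0.0022,0,0,0,-0.064]
    - [-0.0376,0.0022,-0.04,0,0,-0.064]
    - [-0.0376,0.0022,-0.08,0,0,-0.064]
    - [-0.0376,0.0022,-0.11,0,0,-0.064]
    - [-0.0376,0.0022,-0.13,0,0,-0.064]
    - [-0.0376,0.0022,-0.1496,0,0,-0.064]
    - [-0.0376,0.0022,-0.1496,0,0,-0.064]
    - [-0.0376,0.0022,-0.1496,0,0,-0.064]
  jaw: 1

```text
time: 17.7
eef_pos: [0.4663, 0.2092, 0.046]
tcp_rot: [0.14, 0.99, 0.0, 0.001]
contact_force: [0.5, -0.6, 0.0]
opening: 0.999
finger_force: 0.0
```

```bash
python3 -c "
from h import *
im=ctrl.read_camera('wrist')
cv2.imwrite('pics/w5.png',im[:,:,::-1])
"
```

```text
(no output)
```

View pics/w5.png

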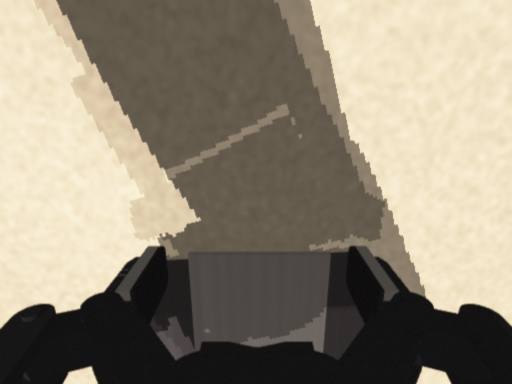

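The plate's near end (columns 190-330) sits square and centred between the open fingers. Closing.

apply_moves:
  series:
    - [0,0,0,0,0,0]
    - [0,0,0,0,0,0]
    - [0,0,0,0,0,0]
    - [0,0,0,0,0,0]
    - [0,0,0,0,0,0]
    - [0,0,0,0,0,0]
  jaw: 0
  squeeze: 60

```text
time: 18.5
eef_pos: [0.4661, 0.2093, 0.0464]
tcp_rot: [0.14, 0.99, 0.0, 0.001]
contact_force: [-1.3, -0.5, 5.8]
opening: 0.674
finger_force: 62.6
```

apply_moves:
  series:
    - [0,0,0.004,0,0,0]
    - [0,0,0.012,0,0,0]
    - [0,0,0.025,0,0,0]
    - [0,0,0.05,0,0,0]
    - [0,0,0.08,0,0,0]
    - [0,0,0.12,0,0,0]
    - [0,0,0.15,0,0,0]
    - [0,0,0.15,0,0,0]
    - [0,0,0.15,0,0,0]

```text
time: 19.62
eef_pos: [0.4648, 0.2089, 0.1644]
tcp_rot: [0.14, 0.99, -0.0, -0.001]
contact_force: [-0.3, 0.4, -1.1]
opening: 0.676
finger_force: 64.2
```

```bash
python3 - <<'E'
from h import *
im=ctrl.read_camera("top"); C=cam("top"); np.save("top2.npy",im)
for t,z in(("specimen",.175),("stage",.08),("stage_stop",.08)):
    for d in ctrl.silhouettes(t,"top"): print(t,round(d['p'],2),rect(d['pixels'],z,C),np.array(d['xy'])*[512,384])
u=np.clip(im[175:235,275:335].astype(float)*2.5,0,255).astype(np.uint8)
a=cv2.resize(u,(400,400),interpolation=cv2.INTER_CUBIC)
w=cv2.resize(ctrl.read_camera("wrist"),(400,300)); w=np.vstack([w,np.zeros((100,400,3),np.uint8)])
cv2.imwrite("pics/st.png",np.hstack([a,w])[:,:,::-1])
E
```

```text
specimen 0.8 (array([0.5232, 0.1932], dtype=float32), array([0.0938, 0.0601], dtype=float32), -0.249) [188.6208 224.1024]
specimen 0.72 (array([0.5541, 0.0037], dtype=float32), array([0.0738, 0.0398], dtype=float32), 1.237) [257.5872 213.6192]
specimen 0.67 (array([0.7582, 0.1718], dtype=float32), array([0.0745, 0.0355], dtype=float32), -0.003) [194.816  140.3136]
stage 0.65 (array([ 0.5849, -0.1464], dtype=float32), array([0.1322, 0.1285], dtype=float32), -1.434) [305.92   205.5936]
stage_stop 0.82 (array([ 0.5847, -0.1467], dtype=float32), array([0.1304, 0.1297], dtype=float32), -1.422) [307.0976 204.7104]
```

View pics/st.png

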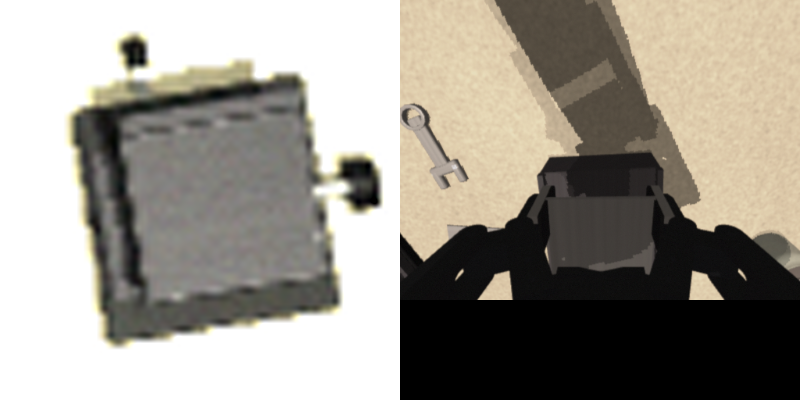

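The plate hangs level in the grip, clear of the tray. In the enlarged crop the platform's near edge runs (140,303)-(325,275) and the stop face runs (125,133)-(300,108).

```bash
python3 - <<'E'
from h import *
C=cam("top"); k=60/400
f=lambda p:np.array(p)*k+[275,175]-.5+.5*k
n=world(f([(140,303),(325,275)]),.08,C)[:,:2]; st=world(f([(125,133),(300,108)]),.085,C)[:,:2]
print(n,st,np.linalg.norm(n[1]-n[0]))
for a,b in(n,st): d=a-b; print("yaw",np.arctan2(-d[0],d[1]))
ax=st.mean(0)-n.mean(0); print("axis",np.linalg.norm(ax),np.arctan2(ax[1],ax[0]))
s=ctrl.get_state(); print(s['eef_pos'],np.arctan2(*-R.from_quat(s['tcp_rot']).as_matrix()[:2,1][[0]],R.from_quat(s['tcp_rot']).as_matrix()[1,1]))
# tilt of held plate: wrist view of the near corners
E
python3 corners.py
```

```text
[[ 0.52971552 -0.10767341]
 [ 0.54099867 -0.18885104]] [[ 0.60406754 -0.10199473]
 [ 0.61409635 -0.17875389]] 0.08195801973301854
yaw 0.1381084534650046
yaw 0.12991704671676518
axis 0.07414561586433023 0.10658579956599899
[0.4648886  0.20890694 0.16409551] -0.28033730783312666
[0.4648886  0.20890694 0.16409551] [ 0.5 -0.  -1.9]
0.84 [[62, 304], [83, 288], [61, 287]] (array([0.5056, 0.0227], dtype=float32), array([0.0273, 0.0139], dtype=float32), -1.21)
0.59 [[187, 253], [196, 349], [213, 339], [255, 346], [309, 339], [319, 347], [324, 251]] (array([0.5626, 0.1811], dtype=float32), array([0.1207, 0.1042], dtype=float32), 1.291)
0.49 [[1, 300], [0, 359], [28, 335]] (array([ 0.5325, -0.0453], dtype=float32), array([0.0685, 0.0253], dtype=float32), -0.521)
```

The stop is at about (0.609, -0.140) and the stage's yaw is about +0.13. I'll carry the plate over, stopping 12 mm short of the stop.

apply_moves:
  series:
    - [0.003,-0.02,0,0,0,0.03]
    - [0.006,-0.06,0,0,0,0.08]
    - [0.009,-0.11,0,0,0,0.14]
    - [0.012,-0.16,0,0,0,0.2]
    - [0.015,-0.21,0,0,0,0.26]
    - [0.018,-0.26,0,0,0,0.32]
    - [0.021,-0.31,0,0,0,0.38]
    - [0.024,-0.36,0,0,0,0.43]
    - [0.028,-0.4,0,0,0,0.48]
    - [0.031,-0.435,0,0,0,0.51]
    - [0.0331,-0.4548,0,0,0,0.522]
    - [0.0331,-0.4548,0,0,0,0.522]
    - [0.0331,-0.4548,0,0,0,0.522]

```text
time: 21.6
eef_pos: [0.4918, -0.1539, 0.1651]
tcp_rot: [-0.065, 0.998, 0.0, -0.0]
contact_force: [0.6, 0.6, -1.8]
opening: 0.672
finger_force: 64.3
```

```bash
python3 - <<'E'
from h import *
s=ctrl.get_state(); M=R.from_quat(s['tcp_rot']).as_matrix(); print(s['eef_pos'],np.arctan2(-M[0,1],M[1,1]),s['opening'])
im=ctrl.read_camera("top"); C=cam("top")
for d in ctrl.silhouettes("specimen","top")[:3]: print('top',round(d['p'],2),rect(d['pixels'],s['eef_pos'][2]+.006,C))
a=cv2.resize(np.clip(im[170:245,265:340].astype(float)*1.8,0,255).astype(np.uint8),(400,400),interpolation=cv2.INTER_CUBIC)
b=ctrl.read_camera("scene")[120:240,150:300]; b=cv2.resize(b,(400,320),interpolation=cv2.INTER_CUBIC); b=np.vstack([b,np.zeros((80,400,3),np.uint8)])
cv2.imwrite("pics/p1.png",np.hstack([a,b])[:,:,::-1])
E
```

```text
[ 0.49183667 -0.15390661  0.1650534 ] 0.1301703941873695 0.6719985176233272
top 0.67 (array([0.7604, 0.1724], dtype=float32), array([0.072 , 0.0356], dtype=float32), -0.003)
top 0.63 (array([0.5543, 0.0041], dtype=float32), array([0.0753, 0.0391], dtype=float32), 1.22)
top 0.56 (array([ 0.5635, -0.1417], dtype=float32), array([0.0738, 0.0624], dtype=float32), 0.179)
```

View pics/p1.png

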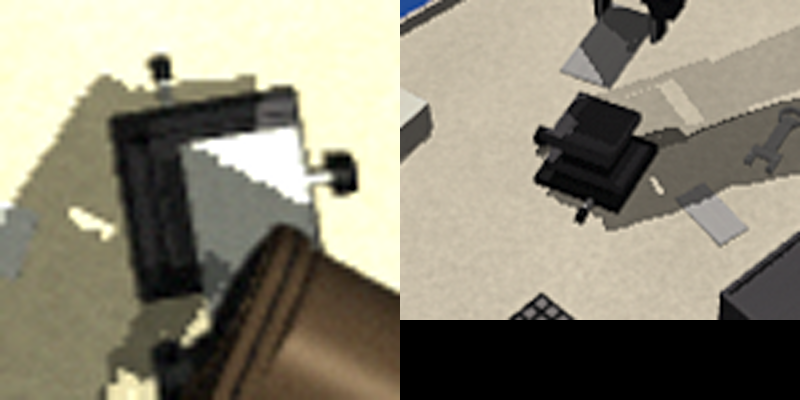

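The plate's far end is at crop points (183,143)-(298,125), just short of the stop bar. I'll convert these to check the lateral fit and the droop.

```bash
python3 - <<'E'
from h import *
C=cam("top"); k=75/400
f=lambda p:np.array(p)*k+[265,170]-.5+.5*k
ss=np.array([.6094,-.1395]); x=np.array([np.cos(.13),np.sin(.13)]); y=np.array([-x[1],x[0]])
for z in(.165,.170,.175):
    w=world(f([(183,143),(298,125)]),z,C)[:,:2]; d=w[0]-w[1]
    print(z,w.mean(0),np.linalg.norm(d),np.arctan2(-d[0],d[1]),(w.mean(0)-ss)@x,(w.mean(0)-ss)@y)
S=cam("scene"); g=lambda p:np.array(p)*[150/400,120/320]+[150,120]
print(pix([[.598,-.1405,.171]],S), g((585,80)) )
# scene far corners of the plate, crop (562,72) and (610,88) minus 400
q=g([(162,72),(210,88)])
for z in(.16,.165,.17,.175): w=world(q,z,S)[:,:2]; print(z,w.mean(0),np.linalg.norm(w[0]-w[1]))
E
```

```text
0.165 [ 0.59901156 -0.13926441] 0.05924422080569738 0.14326873524842276 -0.010270239258320388 0.0015802954677125187
0.17 [ 0.5987671 -0.1386128] 0.05896586037955726 0.1432687352484215 -0.010428168838638703 0.0022581001868430097
0.175 [ 0.59852263 -0.13796119] 0.05868749995341719 0.14326873524842207 -0.01058609841895702 0.0029359049059735007
[[217.83822632 148.63836446]] [369.375 150.   ]
0.16 [ 0.59057582 -0.13988963] 0.05728144073141625
0.165 [ 0.59457705 -0.1367592 ] 0.05696540646302486
0.17 [ 0.59857829 -0.13362876] 0.05664937219463347
0.175 [ 0.60257952 -0.13049833] 0.05633333792624219
```

apply_moves:
  series:
    - [0,-0.002,-0.03,0,0,0]
    - [0,-0.002,-0.06,0,0,0]
    - [0,-0.002,-0.08,0,0,0]
    - [0,-0.002,-0.0938,0,0,0]
    - [0,-0.002,-0.0938,0,0,0]

```text
time: 22.38
eef_pos: [0.4917, -0.156, 0.0896]
tcp_rot: [-0.065, 0.998, 0.0, -0.001]
contact_force: [0.1, -0.6, -0.5]
opening: 0.676
finger_force: 64.3
```

apply_moves:
  series:
    - [0,0,-0.005,0,0,0]
    - [0,0,-0.005,0,0,0]

```text
time: 22.62
eef_pos: [0.4923, -0.1565, 0.0867]
tcp_rot: [-0.065, 0.998, -0.0, 0.0]
contact_force: [-0.3, -0.3, -0.9]
opening: 0.674
finger_force: 64.3
```

apply_moves:
  series:
    - [0,0,-0.0025,0,0,0]
    - [0,0,-0.0025,0,0,0]

```text
time: 22.88
eef_pos: [0.492, -0.1564, 0.0843]
tcp_rot: [-0.065, 0.998, -0.0, 0.0]
contact_force: [0.5, -0.3, -1.7]
opening: 0.677
finger_force: 64.3
```

apply_moves:
  series:
    - [0,0,-0.0025,0,0,0]
    - [0,0,-0.0025,0,0,0]

```text
time: 23.12
eef_pos: [0.4919, -0.1563, 0.0821]
tcp_rot: [-0.065, 0.998, 0.0, -0.0]
contact_force: [-0.1, 0.2, -0.9]
opening: 0.677
finger_force: 64.3
```

apply_moves:
  series:
    - [0,0,-0.0015,0,0,0]
    - [0,0,-0.0015,0,0,0]

```text
time: 23.38
eef_pos: [0.4919, -0.1563, 0.081]
tcp_rot: [-0.065, 0.998, 0.0, -0.0]
contact_force: [-0.6, -0.4, -1.7]
opening: 0.674
finger_force: 64.3
```

apply_moves:
  series:
    - [0,0,-0.0015,0,0,0]
    - [0,0,-0.0015,0,0,0]

```text
time: 23.62
eef_pos: [0.4919, -0.1563, 0.0798]
tcp_rot: [-0.065, 0.998, 0.0, -0.0]
contact_force: [0.5, 0.1, -1.5]
opening: 0.673
finger_force: 64.3
```

apply_moves:
  series:
    - [0,0,-0.0015,0,0,0]
    - [0,0,-0.0015,0,0,0]

```text
time: 23.88
eef_pos: [0.492, -0.1563, 0.0786]
tcp_rot: [-0.065, 0.998, 0.0, -0.0]
contact_force: [-0.2, -0.1, -1.0]
opening: 0.672
finger_force: 64.3
```

apply_moves:
  series:
    - [0,0,-0.0015,0,0,0]
    - [0,0,-0.0015,0,0,0]

```text
time: 24.12
eef_pos: [0.4919, -0.1563, 0.0774]
tcp_rot: [-0.065, 0.998, 0.0, -0.0]
contact_force: [-0.3, -0.1, -1.3]
opening: 0.67
finger_force: 64.3
```

apply_moves:
  series:
    - [0,0,-0.0015,0,0,0]
    - [0,0,-0.0015,0,0,0]

```text
time: 24.38
eef_pos: [0.4919, -0.1563, 0.0762]
tcp_rot: [-0.065, 0.998, 0.0, -0.0]
contact_force: [1.2, -1.3, -1.1]
opening: 0.678
finger_force: 64.3
```

apply_moves:
  series:
    - [0,0,-0.0015,0,0,0]
    - [0,0,-0.0015,0,0,0]

```text
time: 24.62
eef_pos: [0.4919, -0.1563, 0.075]
tcp_rot: [-0.065, 0.998, 0.0, -0.0]
contact_force: [0.4, -0.3, -1.2]
opening: 0.675
finger_force: 64.3
```

apply_moves:
  series:
    - [0,0,-0.0015,0,0,0]
    - [0,0,-0.0015,0,0,0]

```text
time: 24.88
eef_pos: [0.4919, -0.1563, 0.0737]
tcp_rot: [-0.065, 0.998, 0.0, -0.0]
contact_force: [-0.7, 0.3, -0.5]
opening: 0.674
finger_force: 64.3
```

apply_moves:
  series:
    - [0,0,-0.0012,0,0,0]
    - [0,0,-0.0012,0,0,0]

```text
time: 25.12
eef_pos: [0.492, -0.1564, 0.0728]
tcp_rot: [-0.065, 0.998, 0.0, -0.0]
contact_force: [-0.2, 0.1, -1.1]
opening: 0.678
finger_force: 64.3
```

apply_moves:
  series:
    - [0,0,-0.0012,0,0,0]
    - [0,0,-0.0012,0,0,0]

```text
time: 25.38
eef_pos: [0.492, -0.1564, 0.0719]
tcp_rot: [-0.065, 0.998, 0.0, 0.0]
contact_force: [-0.6, -0.0, -1.5]
opening: 0.676
finger_force: 64.3
```

apply_moves:
  series:
    - [0,0,-0.0012,0,0,0]
    - [0,0,-0.0012,0,0,0]

```text
time: 25.62
eef_pos: [0.4921, -0.1564, 0.071]
tcp_rot: [-0.065, 0.998, -0.0, 0.0]
contact_force: [-0.3, 0.8, -0.3]
opening: 0.676
finger_force: 64.3
```

apply_moves:
  series:
    - [0,0,-0.0012,0,0,0]
    - [0,0,-0.0012,0,0,0]

```text
time: 25.88
eef_pos: [0.4922, -0.1564, 0.0703]
tcp_rot: [-0.065, 0.998, -0.0, 0.0]
contact_force: [-0.4, 0.1, 1.2]
opening: 0.68
finger_force: 64.5
```

apply_moves:
  series:
    - [0.003,0.0004,0,0,0,0]
    - [0.006,0.0008,0,0,0,0]
    - [0.0087,0.0011,0,0,0,0]
    - [0.0087,0.0011,0,0,0,0]

```text
time: 26.38
eef_pos: [0.4995, -0.1556, 0.0702]
tcp_rot: [-0.065, 0.998, -0.0, 0.0]
contact_force: [1.0, 0.1, 2.0]
opening: 0.676
finger_force: 64.5
```

apply_moves:
  series:
    - [0.0018,0.0002,0,0,0,0]
    - [0.0018,0.0002,0,0,0,0]

```text
time: 26.62
eef_pos: [0.5005, -0.1554, 0.0701]
tcp_rot: [-0.065, 0.998, -0.0, 0.0]
contact_force: [-0.6, -0.6, 1.5]
opening: 0.673
finger_force: 64.5
```

apply_moves:
  series:
    - [0.0015,0.0002,0,0,0,0]
    - [0.0015,0.0002,0,0,0,0]

```text
time: 26.88
eef_pos: [0.5017, -0.1552, 0.0701]
tcp_rot: [-0.065, 0.998, -0.0, 0.0]
contact_force: [-1.6, -0.1, 2.3]
opening: 0.672
finger_force: 64.5
```

apply_moves:
  series:
    - [0.0012,0.0002,0,0,0,0]
    - [0.0012,0.0002,0,0,0,0]

```text
time: 27.12
eef_pos: [0.5024, -0.1551, 0.07]
tcp_rot: [-0.065, 0.998, 0.0, -0.0]
contact_force: [-2.0, -1.1, 3.3]
opening: 0.674
finger_force: 64.6
```

apply_moves:
  series:
    - [0.0012,0.0002,0,0,0,0]
    - [0.0012,0.0002,0,0,0,0]

```text
time: 27.38
eef_pos: [0.5025, -0.1551, 0.07]
tcp_rot: [-0.065, 0.998, 0.0, -0.002]
contact_force: [-6.4, -1.2, 4.4]
opening: 0.675
finger_force: 64.7
```

apply_moves:
  series:
    - [0.0012,0.0002,0,0,0,0]
    - [0.0012,0.0002,0,0,0,0]

```text
time: 27.62
eef_pos: [0.5025, -0.155, 0.0698]
tcp_rot: [-0.065, 0.998, 0.0, -0.003]
contact_force: [-9.9, -2.1, 6.7]
opening: 0.673
finger_force: 64.8
```

The tool has stalled at x=0.5025 while the force rises, so the plate is against the stop. I'll ease off and release.

apply_moves:
  series:
    - [-0.0012,-0.0002,0.0008,0,0,0]
    - [-0.0012,-0.0002,0.0008,0,0,0]

```text
time: 27.88
eef_pos: [0.5024, -0.1549, 0.07]
tcp_rot: [-0.065, 0.998, 0.0, -0.001]
contact_force: [-5.9, -1.9, 2.2]
opening: 0.675
finger_force: 64.5
```

apply_moves:
  series:
    - [0,0,0,0,0,0]
    - [0,0,0,0,0,0]
    - [0,0,0,0,0,0]
    - [0,0,0,0,0,0]
    - [0,0,0,0,0,0]
  jaw: 1

```text
time: 28.5
eef_pos: [0.5037, -0.1548, 0.0707]
tcp_rot: [-0.065, 0.998, -0.0, 0.0]
contact_force: [-0.3, 0.7, -1.3]
opening: 1.001
finger_force: 0.0
```

```bash
python3 - <<'E'
from h import *
im=ctrl.read_camera("scene")
for d in ctrl.silhouettes("specimen","scene"): print(round(d['p'],2),rect(d['pixels'],.078,cam("scene")))
a=cv2.resize(im[120:210,160:280],(800,600),interpolation=cv2.INTER_CUBIC)
cv2.imwrite("pics/p2.png",np.clip(a.astype(float)*1.4,0,255).astype(np.uint8)[:,:,::-1])
E
```

```text
0.96 (array([ 0.5465, -0.1446], dtype=float32), array([0.113, 0.061], dtype=float32), 0.123)
0.85 (array([0.6126, 0.0335], dtype=float32), array([0.0806, 0.0439], dtype=float32), 1.189)
0.82 (array([0.8334, 0.2165], dtype=float32), array([0.0801, 0.0431], dtype=float32), -0.029)
```

View pics/p2.png

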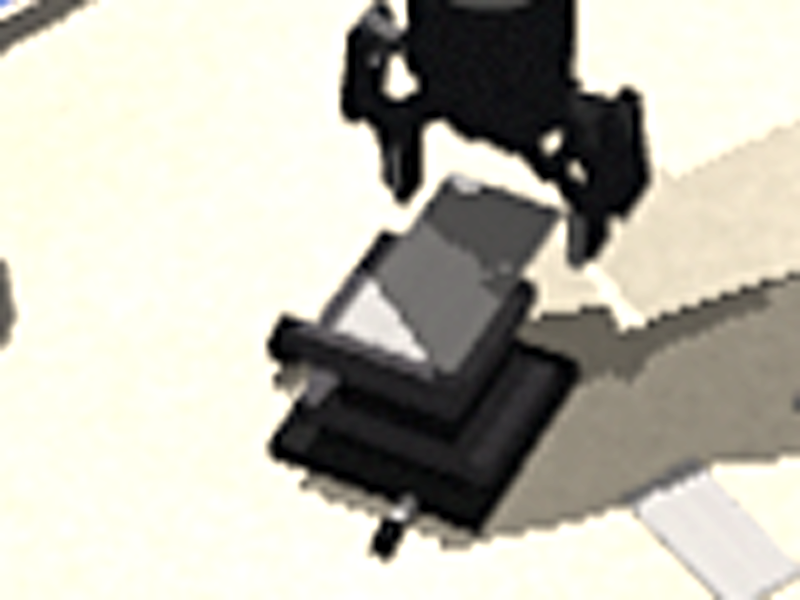

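The plate lies flat on the platform with its far end against the stop bar, and the fingers are clear on both sides. Lifting away.

apply_moves:
  series:
    - [0,0,0.02,0,0,0]
    - [0,0,0.06,0,0,0]
    - [0,0,0.11,0,0,0]
    - [0,0,0.16,0,0,0]
    - [0,0,0.18,0,0,0]
    - [0,0,0.18,0,0,0]
    - [0,0,0.18,0,0,0]

```text
time: 29.48
eef_pos: [0.5026, -0.1544, 0.2128]
tcp_rot: [-0.065, 0.998, 0.001, -0.001]
contact_force: [-1.2, 0.1, 0.6]
opening: 1.0
finger_force: 0.0
```

```bash
python3 - <<'E'
from h import *
s=ctrl.get_state(); C=cam("wrist",s); ctrl.read_camera("wrist"); print(s['eef_pos'],s['contact_force'].round(1) if hasattr(s['contact_force'],'round') else s['contact_force'])
for n in("specimen","stage"):
  for d in ctrl.silhouettes(n,"wrist"):
    m=d['pixels'].astype(np.uint8); cs,_=cv2.findContours(m,cv2.RETR_EXTERNAL,cv2.CHAIN_APPROX_NONE); c=max(cs,key=cv2.contourArea)
    p=cv2.approxPolyDP(c,5,True)[:,0]; print(n,round(d['p'],2),rect(m,.078,C)); print(np.c_[p,world(p,.078,C)[:,:2].round(4)].tolist())
T=cam("top"); ctrl.read_camera("top")
for d in ctrl.silhouettes("specimen","top"): print("top",round(d['p'],2),rect(d['pixels'],.078,T))
E
```

```text
[ 0.5025894  -0.15438544  0.21279567] [-1.2  0.1  0.6]
specimen 0.66 (array([ 0.5498, -0.1485], dtype=float32), array([0.1207, 0.06  ], dtype=float32), 0.143)
[[222.0, 174.0, 0.4958, -0.1856], [227.0, 290.0, 0.6113, -0.1695], [285.0, 291.0, 0.6052, -0.1131], [290.0, 174.0, 0.4882, -0.1273]]
specimen 0.56 (array([ 0.528 , -0.0351], dtype=float32), array([0.0664, 0.0333], dtype=float32), 1.22)
[[362.0, 199.0, 0.5025, -0.0601], [344.0, 228.0, 0.532, -0.07], [401.0, 256.0, 0.5533, -0.0106], [421.0, 229.0, 0.5239, 0.0002]]
stage 0.82 (array([ 0.5625, -0.1594], dtype=float32), array([0.1274, 0.1103], dtype=float32), 0.14)
[[302.0, 180.0, 0.4922, -0.116], [290.0, 182.0, 0.4953, -0.1261], [287.0, 290.0, 0.6038, -0.1113], [227.0, 291.0, 0.6124, -0.1694], [221.0, 182.0, 0.503, -0.1858], [206.0, 182.0, 0.5047, -0.1988], [206.0, 227.0, 0.5472, -0.1953], [186.0, 222.0, 0.5447, -0.2137], [183.0, 236.0, 0.5589, -0.2155], [187.0, 244.0, 0.5666, -0.2114], [200.0, 235.0, 0.5559, -0.2001], [208.0, 238.0, 0.558, -0.1925], [214.0, 303.0, 0.6278, -0.1807], [297.0, 302.0, 0.6162, -0.0993]]
top 0.95 (array([ 0.5578, -0.1451], dtype=float32), array([0.1045, 0.0631], dtype=float32), 0.117)
top 0.59 (array([0.5557, 0.0052], dtype=float32), array([0.0779, 0.0388], dtype=float32), 1.237)
top 0.53 (array([0.7776, 0.1895], dtype=float32), array([0.0763, 0.0396], dtype=float32), -0.052)
top 0.18 (array([0.4302, 0.0082], dtype=float32), array([0.0832, 0.0348], dtype=float32), 0.099)
```

The plate's far end sits 8 mm (the bar's thickness) from the back of the bar. Plate and bar centres match (column 256 against 255.5), and the yaw is about 0.14 for both. Handing in.

```bash
python3 -c "
from plant import ctrl
print(ctrl.sign_off())"
```

```text
the job is handed in; nothing more can be done
None
```

The plate lies flat on the stage, square, centred and fully against the stop by the last camera check, released with the arm clear; I handed it in at about 29.5 s, and no verdict came back.

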